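# Load the specimen hangers on the gravity rail and clamp the row

### The job

Turn the red knob of the sloped roller rail anticlockwise as far as it goes to free the yellow clamp fork, then hook every specimen hanger onto the bare upper end of the rail and let it go, so that it rolls down to the rubber stop or up against the hanger before it. When all rest in one closed row at the stop, turn the knob clockwise as far as it goes to lock them. Leave the jar and the eyepiece standing where they are.

Things in the scene. Friction and masses are not known exactly. Their poses are not given: they have to be found in the camera images.
- hanger_1: specimen hanger with blue stem, about 90 g, may be absent; stands upright on the table. Origin under its centre, z up. Foot block 44 (x) x 30 (y) x 16 mm (disc on it to z=18); a strap 30 wide at x=-22 to -18 rises to a flat roof 44 x 30, z=62 to 66, which ends in a lip at x=18 to 22 down to z=54. So the hook is open to +x from z=18 to 54
- hanger_1_hook (a point): middle of the underside of the roof of hanger_1, 62 mm above its underside: lies on the roller tops when it is hung. To hang it, keep it upright with its y along the rail, pass the rail in sideways from its +x side between foot and lip, then lower it until the roof rests on the rollers
- hanger_1_stem (a point): middle of the stem of hanger_1, 78 mm above its underside. The stem is square, 14 x 14 mm, from z=66 to 89, sides along the hanger's x and y, with a round cap 22 mm wide from z=89 to 94; grip it under the cap
- hanger_2: specimen hanger with green stem, about 90 g, may be absent; stands upright on the table. Origin under its centre, z up. Same shape as hanger_1
- hanger_2_hook (a point): middle of the underside of the roof of hanger_2, 62 mm above its underside: lies on the roller tops when it is hung
- hanger_3: specimen hanger with orange stem, about 90 g, may be absent; stands upright on the table. Origin under its centre, z up. Same shape as hanger_1
- hanger_3_hook (a point): middle of the underside of the roof of hanger_3, 62 mm above its underside: lies on the roller tops when it is hung
- hanger_4: specimen hanger with white stem, about 90 g, may be absent; stands upright on the table. Origin under its centre, z up. Same shape as hanger_1
- hanger_4_hook (a point): middle of the underside of the roof of hanger_4, 62 mm above its underside: lies on the roller tops when it is hung
- hanger_5: specimen hanger with yellow stem, about 90 g, may be absent; stands upright on the table. Origin under its centre, z up. Same shape as hanger_1
- hanger_5_hook (a point): middle of the underside of the roof of hanger_5, 62 mm above its underside: lies on the roller tops when it is hung
- hanger_6: specimen hanger with black stem, about 90 g, may be absent; stands upright on the table. Origin under its centre, z up. Same shape as hanger_1
- hanger_6_hook (a point): middle of the underside of the roof of hanger_6, 62 mm above its underside: lies on the roller tops when it is hung
- rail: fixed stand of the sloped rail: grey plate 84 (x) x 470 (y) x 10 mm on the table; origin on the table below the rubber stop, y towards the high end, x across, z up; the plate spans y=-140 to 330 mm. At y=-92 a grey column 52 x 56, 126 high, carries the red knob
- track: sloped beam, 24 wide, topped with free-running white rollers, 18 mm from roller tops to its underside, rising 0.20 rad. Origin at the roller tops, mid width, at the face of the black stop, 90 mm above the table; y up along it, z square to it. End cap at y=280 mm. Hang with the hook point at y=210 to 255; it rolls down by itself in 2 to 5 s, to y=15 or 30 above the one before
- clamp_knob (a joint): red knob's angle, rad, growing anticlockwise seen from above: 0 = tight, 1.45 = freed, end stops at both, stays where left, 0.15 to 0.25 N m. It lifts the yellow fork: two tines 8 mm thick, 24 mm clear between, over the rail from the stop to y=190 mm. Freed, stems pass between them and roofs 4 mm under them; tight, a spring presses them on the roofs
- clamp_knob_grip (a point): on the vertical axis of the red knob, 163 mm above the table, at gripping height; turns with the knob, x along its grip bar. The bar is 46 long, 14 thick, from 23 mm below this point to 7 above; at joint 0 it lies along the rail's x axis, its white mark at the -x end
- specimen_jar: bystander: white specimen jar, 50 mm wide, 58 high; origin under its centre; leave alone
- spare_ocular: bystander: black spare eyepiece, 38 mm wide, 52 high, standing; origin under its centre; leave alone
- stereo_microscope: fixed: tall stereo microscope to the right of the work, about 0.25 m wide and 0.45 high; its eyepieces overhang towards the front right, so swing the arm in round the front of it; origin under it

How it is judged:
By the outcome, as a careful person would: the job done as asked, in the order asked, and still so for the second after the job is handed in, with the robot touching nothing.
Of hanger_1, hanger_2, hanger_3, hanger_4, hanger_5, hanger_6 only 4 to 6 are there at a start; the rules pass over those that are not, and their reading is None.
At some moment in a run one of hanger_1, hanger_2, hanger_3, hanger_4, hanger_5, hanger_6 may be knocked a few centimetres aside while the robot is not near it.
Once in a run the grip may slacken for a moment while it holds something.
It also fails if it takes over 210 s, if anything falls off the work surface, if the arm or the gripper's body presses on something with over 40 N, if the wrist force passes 120 N, or if a joint passes its speed limit or range.

### The arm

A 7-joint arm with a two-finger parallel gripper is mounted at the origin on a cart in front of the work surface, level with it; the furniture and walls round the work are solid. World frame = base frame: x ahead of the robot, y to its left, z up, the work surface at z = 0. Lengths are in mm, angles in rad, forces in N, time in s.
With the tool pointing down it reaches from about 400 to 875 mm from the base axis. Payload 4.4 kg.
Tool frame: the origin (TCP) lies on the centre line of the jaws, within the pads' length; the fingertips stand 25 mm ahead of it and the grasp point (between the pads) lies 6 mm ahead of it (ctrl.finger_overhang is the distance from the TCP to the fingertips, in mm); z points along the fingers, y is the line along which they close (so a half turn about z gives the same grasp; the last joint's range is limited). The gripper opens to 85 mm and grips with 20 to 120 N. Pads are 22 mm wide; open, the fingers measure 114 mm over their backs; the gripper's body (76 mm by 85 mm) begins 54 mm behind the grasp point. The pads swing forward as they close: fully open they stand 13 mm farther back than shut.
Start: joints at [-1.235, 0.628, 0.038, 1.517, -0.027, 0.996, -0.02], TCP at [254.178, 598.257, 256.313] pointing down, gripper open.
Joint ranges: [-3.06, 3.06], [-0.37, 2.12], [-1.25, 1.32], [0.18, 2.47], [-1.1, 4.24], [0.23, 1.98], [-2.94, 2.94]. Speed limits (rad/s): [2.57, 2.57, 3.14, 3.14, 3.14, 3.14, 3.14].

### API

Orientations are given as [roll, pitch, yaw] about the fixed x, y, z axes, in that order (R = Rz(yaw) Ry(pitch) Rx(roll)).
In Python, from cell import ctrl gives the robot as it stands. The module is installed in compiled form; this text tells all that it offers.
- The arm moves only by the tool play_rows, never from a script. Its argument "targets" is a list of rows, each a list of 5 numbers: the closure, from 0 (fully open) to 1 (shut), then the shift along the tool's x, y, z in cm, then the turn about the tool's z in degrees. In form: [[gripper, dx, dy, dz, spin], ...]. A call has 1 to 10 rows; each row is the pose to reach, as a shift and turn from the pose commanded when the call began, along the tool's axes at that moment; what a row does not reach only later rows make up. A row lasts 1/10 s, in which the tool goes at most 50 mm and 8.59 degrees, less where a joint would pass 70% of its speed; a pose out of reach is approached as far as the arm can. A call with a gripper value outside its range is refused whole. The fingers move at their own pace and stop on an object; the grip force is fixed at half the most. Time passes only in rows, so rows that repeat a pose let the fingers close. It gives the time, the measured TCP pose, the force, the opening and the grip force at its end, in the units of the state.
- ctrl.read_state(): the state, without advancing time (a new reading comes with each control period).
- ctrl.get_image(name): name is "scene" or "top"; returns (picture, depth): 480x640x3 uint8, red, green, blue; 480x640 float32, mm along the optical axis (not along the pixel's ray), 0 where there is no reading.
- ctrl.calibration(name): a dict with "vfov" (degrees; the focal length in pixels is half the picture's height over the tangent of half this angle, whatever the lens; pixels are square), "cx", "cy" (the principal point, pixels), "k1" (the pictures are not rectified: a ray, as slopes to the right and down, at radius r is drawn at 1 + k1 r^2 times it, then the intrinsics apply), "extrinsics" (4x4, takes a point from camera to world coordinates). Camera axes: x right, y down, z forward; pixel columns grow to the right and rows downward; lengths in mm; the calibration is good to about 2 mm. A picture is of the moment at which its call begins. calibration takes no time and is no camera call.
- ctrl.finish_job(): hands the job in; it is judged then, once.
Trained networks look in the newest picture that a camera, given by its name, has taken for a name from the list of things; names that differ only in an ending like _2 or _b are one class to them, and where a whole thing is asked for, a point or a joint stands for the part that bears it (a point fixed in the world has none). Each returns a list of dicts, best first, with "confidence" (0 to 1); they miss things now and then, are a little off and sometimes report something else, mostly with a low value. They report only what shows in the picture. A call takes as long as a camera call.
- ctrl.search_frame(camera, name): "bbox" ([left, top, right, bottom] in pixels, round what is visible of it).
- ctrl.trace(camera, name): "pixels" (480x640 bool, what is visible of it) and "bbox" ([left, top, right, bottom] in pixels, round what is visible of it).
The state is a dict: "clock": time; "qpos": joint angles; "qd": joint speeds; "tau": joint torques, N m; "eef_pos": TCP position; "tool_rot": TCP orientation; "force": force on the tool from outside, world axes, zero at the start; "torque": the same for the moment, N m; "width": finger opening in mm; "gripper_force": force on a finger pad.
Only numpy, scipy, OpenCV 4.12 (cv2) and the standard library are available. Lean on these libraries where they do the work, as an engineer would, in place of code of your own. Each camera call takes 0.05 s, during which the arm holds its last target. There are 200 camera calls.

## Working session

There is one attempt and no reset: what is moved stays moved. The work goes in short steps, Python scripts to look and compute and a tool call to move; the robot and the scene stay as the last step left them, time stands still between calls to the robot, and variables do not carry over. Pictures are saved under pics/ and viewed, at most 14 in all, crops included, and the job is handed in when it is done.

Besides the shell and the picture viewer there is one more tool, called after ">>>" as a command line: name --pt "numbers of a row" for each row, then --argument value for the rest. play_rows: Moves the arm, as the interface text tells. Its arguments: {"type":"object","properties":{"targets":{"type":"array"}},"required":["targets"]}

```bash
mkdir -p pics; cat > h.py <<'E'
import numpy as np, cv2
from cell import ctrl
from scipy.spatial.transform import Rotation as R
def cloud(name,d):
    c=ctrl.calibration(name); f=240/np.tan(np.radians(c['vfov']/2)); K=np.array([[f,0,c['cx']],[0,f,c['cy']],[0,0,1.]])
    v,u=np.mgrid[0:480,0:640]; p=np.stack([u,v],-1).reshape(-1,1,2).astype(float)
    n=cv2.undistortPoints(p,K,np.array([c['k1'],0,0,0,0.])).reshape(480,640,2)
    E=np.array(c['extrinsics']); P=np.dstack([n*d[...,None],d])
    return P@E[:3,:3].T+E[:3,3]
def snap(name,tag=None):
    im,d=ctrl.get_image(name)
    if tag: cv2.imwrite(f'pics/{tag}.png',im[...,::-1])
    W=cloud(name,d); W[d==0]=np.nan
    return im,W
E
python3 - <<'E'
from h import *
for n in('scene','top'):
    im,W=snap(n,n+'0'); np.save(n+'W.npy',W)
    c=ctrl.calibration(n);print(n,c['vfov'],np.round(c['extrinsics'],2).tolist())
    for t in ['hanger_1','rail','track','clamp_knob','specimen_jar','spare_ocular','stereo_microscope']:
        for r in ctrl.trace(n,t):
            p=W[r['pixels']];print(t,round(r['confidence'],2),np.round(r['bbox']),np.round(np.nanmedian(p,0)),np.round(np.nanmax(p[:,2])))
s=ctrl.read_state();print(s)
E
```

```text
scene 56.28273656905989 [[0.68, -0.36, 0.64, -234.11], [-0.73, -0.36, 0.57, -732.37], [0.02, -0.86, -0.51, 758.45], [0.0, 0.0, 0.0, 1.0]]
hanger_1 0.81 [221. 252. 244. 284.] [402. 165.  39.] 97.0
hanger_1 0.75 [201. 238. 219. 265.] [416. 272.  19.] 98.0
hanger_1 0.74 [340. 325. 359. 367.] [ 386. -286.   52.] 97.0
hanger_1 0.62 [281. 279. 301. 313.] [424. -57.  42.] 97.0
rail 0.68 [242. 206. 385. 299.] [625.  -5.  36.] 172.0
track 0.95 [257. 209. 353. 269.] [620.  57. 102.] 151.0
clamp_knob 0.45 [354. 234. 374. 252.] [ 644. -132.  143.] 172.0
specimen_jar 0.6 [220. 212. 235. 229.] [597. 420.  38.] 62.0
top 48.14441314658602 [[-0.01, -0.98, 0.22, 192.72], [-1.0, 0.01, -0.0, -56.88], [0.0, -0.22, -0.98, 1649.6], [0.0, 0.0, 0.0, 1.0]]
hanger_1 0.75 [318. 187. 335. 205.] [ 650. -125.  144.] 177.0
hanger_1 0.74 [299. 268. 307. 288.] [425. -56.  66.] 101.0
hanger_1 0.67 [372. 282. 385. 299.] [ 395. -277.   65.] 101.0
hanger_1 0.61 [184. 271. 203. 287.] [417. 271.  66.] 100.0
hanger_1 0.48 [226. 275. 237. 294.] [405. 165.  66.] 101.0
hanger_1 0.18 [194. 184. 342. 245.] [614.  53.  16.] 177.0
[... 557 characters left out ...]
: 0.8, 'qpos': array([-1.23481523,  0.62839122,  0.03849114,  1.51741829, -0.02694665,
        0.99632687, -0.02000366]), 'qd': array([-3.01308231e-04, -3.30810812e-05, -2.37858156e-03, -1.61309194e-03,
       -4.49821414e-04, -5.03029256e-04, -1.95206108e-04]), 'tau': array([-7.69769595e-04, -5.63206673e+01,  1.22552533e+00, -1.93773830e+01,
        1.09318475e-02,  1.55931601e-03, -2.62889230e-06]), 'eef_pos': array([254.17136644, 598.24036488, 256.31310396]), 'tool_rot': array([-3.14156702e+00,  3.64004078e-06,  2.73981863e+00]), 'force': array([ 0.12859841,  0.63549407, -0.44221422]), 'torque': array([0.06468331, 0.00561378, 0.0096817 ]), 'gripper_force': 0.0, 'width': 85.44424513332372}
```

```bash
python3 - <<'E'
import cv2
a=cv2.imread('pics/top0.png')[150:360,110:430]; cv2.imwrite('pics/top0c.png',cv2.resize(a,(800,525),interpolation=cv2.INTER_CUBIC))
E
```

```text
(no output)
```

View pics/scene0.png

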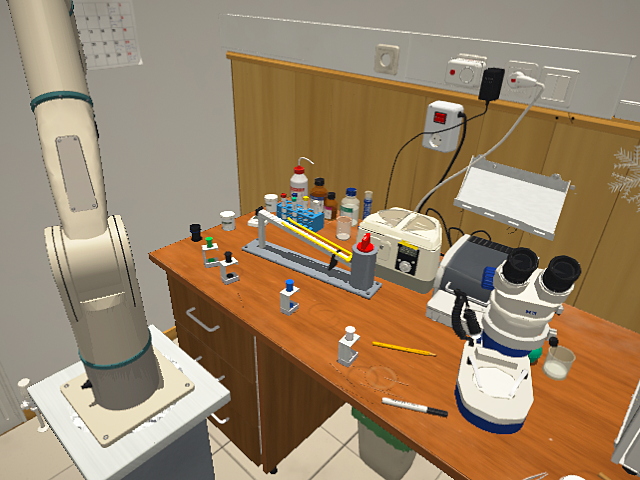

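View pics/top0c.png

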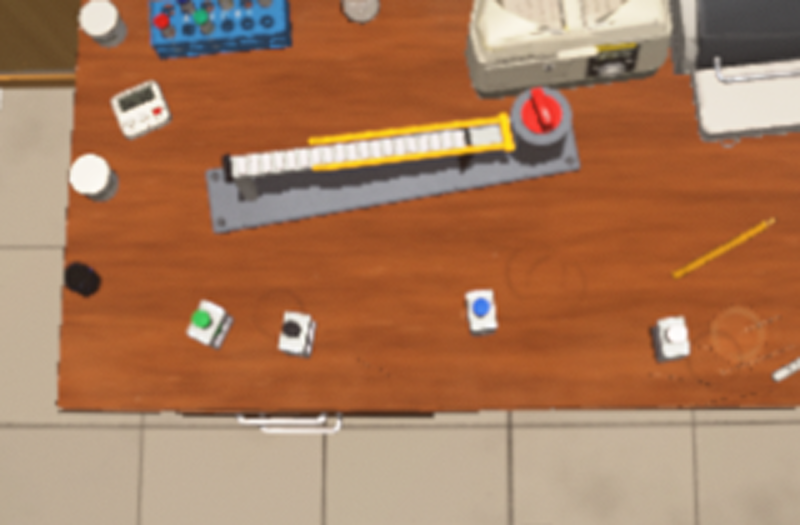

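```bash
python3 - <<'E'
from h import *
im=cv2.imread('pics/top0.png'); sc=cv2.imread('pics/scene0.png')
T=np.load('topW.npy'); S=np.load('sceneW.npy')
hang={'green':(417,271),'black':(403,165),'blue':(425,-56),'white':(392,-280)}
tiles=[]
for k,(x,y) in hang.items():
    for nm,W in(('top',T),('scene',S)):
        m=(np.hypot(W[...,0]-x,W[...,1]-y)<45)
        r=m&(W[...,2]>60)&(W[...,2]<74); c=m&(W[...,2]>90); f=m&(W[...,2]>9)&(W[...,2]<25)
        rr=cv2.minAreaRect(W[r][:,:2].astype(np.float32)) if r.sum()>4 else None
        print(k,nm,'roof',r.sum(),rr and [np.round(q,1) for q in rr],'cap',c.sum(),np.round(np.nanmedian(W[c],0),1),'foot',f.sum(),np.round(np.nanmedian(W[f],0),1))
        I=im if nm=='top' else sc
        vs,us=np.where(m&(W[...,2]>20)); v,u=int(vs.mean()),int(us.mean())
        tiles.append(cv2.resize(I[v-24:v+24,u-24:u+24],(200,200),interpolation=cv2.INTER_CUBIC))
cv2.imwrite('pics/h.png',np.vstack([np.hstack(tiles[0::2]),np.hstack(tiles[1::2])]))
# rail plate
for nm,W in(('top',T),('scene',S)):
    m=(W[...,0]>500)&(W[...,0]<720)&(W[...,1]>-230)&(W[...,1]<330)&(W[...,2]>6)&(W[...,2]<14)
    m=cv2.morphologyEx(m.astype(np.uint8),cv2.MORPH_OPEN,np.ones((3,3)))
    n,l,st,_=cv2.connectedComponentsWithStats(m); i=1+st[1:,4].argmax(); P=W[l==i]
    print(nm,'plate',len(P),np.round(np.nanmedian(P[:,2]),1),cv2.minAreaRect(P[:,:2].astype(np.float32)))
    I=im if nm=='top' else sc
    hsv=cv2.cvtColor(I,cv2.COLOR_BGR2HSV)
    yel=(hsv[...,0]>22)&(hsv[...,0]<34)&(hsv[...,1]>170)&(W[...,2]>70)&(W[...,1]>-110)&(W[...,1]<220)&(W[...,0]>560)&(W[...,0]<700)
    print('yellow',yel.sum(), cv2.minAreaRect(W[yel][:,:2].astype(np.float32)))
    red=((hsv[...,0]<6)|(hsv[...,0]>174))&(hsv[...,1]>170)&(W[...,2]>130)&(W[...,1]>-190)&(W[...,1]<-60)&(W[...,0]>560)
    P=W[red]; t=red&(W[...,2]>165)
    print('red',red.sum(),np.round(np.nanmedian(P,0),1), 'bar',t.sum(),cv2.minAreaRect(W[t][:,:2].astype(np.float32)),np.nanmax(P[:,2]))
    # roller tops: white between
    wh=(hsv[...,1]<40)&(hsv[...,2]>170)&(W[...,2]>85)&(W[...,2]<160)&(W[...,1]>-90)&(W[...,1]<260)&(W[...,0]>550)&(W[...,0]<700)
    P=W[wh]; a=np.polyfit(P[:,1],P[:,0],1); b=np.polyfit(P[:,1],P[:,2],1); print('white',wh.sum(),a,b,P[:,1].min(),P[:,1].max())
E
```

```text
green top roof 87 [array([421.5, 276.1]), array([28.7, 42.9]), np.float64(65.0)] cap 35 [420.3 275.   96.1] foot 59 [418.8 268.1  16. ]
green scene roof 82 [array([420. , 276.3]), array([32.4, 43.8]), np.float64(64.8)] cap 23 [418.9 274.9  94.2] foot 96 [417.8 272.3  16.3]
black top roof 103 [array([408.1, 169.2]), array([31.1, 41.4]), np.float64(78.7)] cap 31 [408.5 170.1  94.5] foot 43 [403.8 158.4  15. ]
black scene roof 98 [array([407.6, 169.1]), array([33.7, 45. ]), np.float64(76.8)] cap 30 [407.  170.4  93.6] foot 109 [405.5 164.   16.3]
blue top roof 97 [array([432.5, -54.2]), array([44. , 29.9]), np.float64(6.5)] cap 41 [433.5 -55.9  94.9] foot 8 [411.5 -60.3  14.5]
blue scene roof 111 [array([432.8, -53.8]), array([44.9, 30.7]), np.float64(2.3)] cap 39 [431.8 -52.2  93.5] foot 124 [429.9 -58.9  15.6]
white top roof 98 [array([ 399.3, -281.1]), array([41.7, 30.7]), np.float64(10.1)] cap 33 [ 399.5 -280.7   94. ] foot 43 [ 394.9 -269.5   16.1]
white scene roof 157 [array([ 398. , -280.5]), array([44.9, 31.6]), np.float64(9.3)] cap 56 [ 398.3 -280.9   93.3] foot 133 [ 384.  -28
[... 305 characters left out ...]
.29046630859375), (47.790138244628906, 324.573486328125), 89.39384460449219) 575.275126738818
white 606 [-1.84800606e-01  6.34265419e+02] [ 0.19844409 96.29511144] -69.42180844931562 236.1003685340405
scene plate 1841 9.9 ((620.9968872070312, 59.326873779296875), (87.3768539428711, 471.50360107421875), 9.524511337280273)
yellow 272 ((626.3363647460938, 28.336585998535156), (43.456905364990234, 239.43463134765625), 9.060318946838379)
red 288 [ 656.6 -131.6  161.8] bar 137 ((795.8662109375, -139.84710693359375), (57.163536071777344, 327.9749450683594), 89.51305389404297) 573.4845741741709
white 241 [-2.08643019e-01  6.37550803e+02] [ 0.19148187 97.43175312] -89.66461092644022 236.2565805055914
```

View pics/h.png

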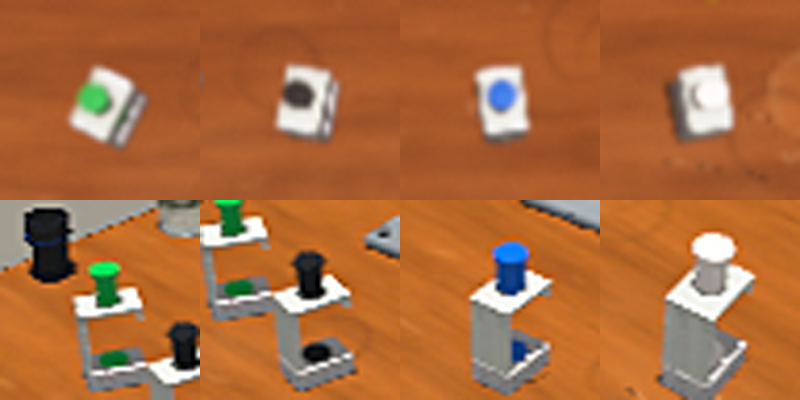

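```bash
cat >> h.py <<'E'
def plan(*wps,start=None):
    """wps: (x,y,z,yaw) TCP poses; prints tool-axis shifts (cm) and spin (deg) for one call each"""
    if start is None:
        s=ctrl.read_state(); start=(*s['eef_pos'],s['tool_rot'][2])
        print('at',np.round(start,3),'F',np.round(s['force'],1),'w',round(s['width'],1),'g',round(s['gripper_force'],1),'t',s['clock'])
    for w in wps:
        d=np.array(w[:3])-start[:3]; y=start[3]
        r=np.array([[np.cos(y),np.sin(y),0],[np.sin(y),-np.cos(y),0],[0,0,-1]])@d/10
        sp=-np.degrees((w[3]-y+np.pi)%(2*np.pi)-np.pi)
        print(np.round(r,2).tolist(),round(sp,1)); start=w
E
python3 - <<'E'
from h import *
T=np.load('topW.npy'); S=np.load('sceneW.npy')
for nm in('top','scene'):
    W=np.load(nm+'W.npy'); hsv=cv2.cvtColor(cv2.imread(f'pics/{nm}0.png'),cv2.COLOR_BGR2HSV)
    near=np.hypot(W[...,0]-652,W[...,1]+125)
    red=((hsv[...,0]<6)|(hsv[...,0]>174))&(hsv[...,1]>150)
    t=(near<35)&(W[...,2]>164)&(W[...,2]<180)
    print(nm,t.sum(),cv2.minAreaRect(W[t][:,:2].astype(np.float32)),np.round(np.nanmedian(W[t],0),1))
    b=(near<35)&(W[...,2]<150)&(W[...,2]>120)
    print(' base',np.round(W[b].min(0),1),np.round(W[b].max(0),1))
    o=(near>45)&(near<130)&(W[...,2]>150); print(' tall near',o.sum(),np.round(W[o].min(0)) if o.any() else '', np.round(W[o].max(0)) if o.any() else '')
    hsvw=(hsv[...,1]<40)&(hsv[...,2]>170)&(W[...,1]>0)&(W[...,1]<240)&(W[...,2]>100)&(W[...,2]<150)&(W[...,0]>560)&(W[...,0]<660)
    P=W[hsvw]
    for y in range(0,240,40):
        q=P[(abs(P[:,1]-y)<12)]; print('  roll',y,len(q),np.round([q[:,0].min(),q[:,0].max(),np.median(q[:,2]),q[:,2].max()],1) if len(q) else '')
plan((480,200,256,1.4),(652,-125,256,.167),(652,-125,169,.167))
E
```

```text
top 76 ((653.364501953125, -126.00012969970703), (45.78388214111328, 14.124930381774902), 20.209997177124023) [ 652.7 -126.4  170. ]
 base [ 619.5 -157.9  123. ] [685.5 -92.7 149.5]
 tall near 1085 [ 714. -220.  150.] [782. -46. 186.]
  roll 0 3 [629.4 639.3 101.9 102. ]
  roll 40 37 [617.6 636.3 105.7 112.7]
  roll 80 49 [610.6 632.6 111.9 120. ]
  roll 120 46 [603.1 623.8 119.  126.5]
  roll 160 64 [592.1 615.4 127.9 139.6]
  roll 200 65 [583.9 608.4 136.1 142.9]
scene 51 ((653.3827514648438, -125.76968383789062), (47.21229934692383, 14.33720588684082), 22.191085815429688) [ 650.7 -127.4  169.6]
 base [ 617.8 -159.7  120.6] [685.  -90.7 149.4]
 tall near 851 [ 713. -220.  150.] [781. -46. 181.]
  roll 0 0 
  roll 40 13 [608.7 637.2 104.1 118.6]
  roll 80 17 [605.3 630.5 112.1 123.5]
  roll 120 14 [596.4 624.2 119.2 132.6]
  roll 160 30 [590.  618.8 129.2 131.9]
  roll 200 35 [582.7 611.3 137.3 140.8]
at [254.171 598.24  256.313   2.74 ] F [ 0.1  0.6 -0.4] w 85.4 g 0.0 t 0.8
[-36.36, -27.82, 0.03] 76.8
[-29.1, 22.47, 0.0] 70.6
[0.0, 0.0, 8.7] -0.0
```

```bash
python3 - <<'E'
from h import *
plan((480,200,256,1.5),(653,-126,256,.367),(653,-126,169,.367))
E
```

```text
at [254.171 598.24  256.313   2.74 ] F [ 0.1  0.6 -0.4] w 85.4 g 0.0 t 0.8
[-36.36, -27.82, 0.03] 71.0
[-31.29, 19.56, 0.0] 64.9
[0.0, 0.0, 8.7] -0.0
```

>>> play_rows --pt "0 -36.4 -27.8 0 71" --pt "0 -36.4 -27.8 0 71" --pt "0 -36.4 -27.8 0 71" --pt "0 -36.4 -27.8 0 71" --pt "0 -36.4 -27.8 0 71" --pt "0 -36.4 -27.8 0 71" --pt "0 -36.4 -27.8 0 71" --pt "0 -36.4 -27.8 0 71" --pt "0 -36.4 -27.8 0 71" --pt "0 -36.4 -27.8 0 71"

```text
clock: 1.8
eef_pos: [483.7, 193.1, 257.1]
tool_rot: [3.138, 0.003, 1.49]
force: [-1.0, -0.6, 0.1]
width: 85.8
gripper_force: 0.0
```

```bash
python3 - <<'E'
from h import *
plan((653,-126,256,.367),(653,-126,169,.367))
E
```

```text
at [483.748 193.148 257.079   1.49 ] F [-1.  -0.6  0.1] w 85.8 g 0.0 t 1.8
[-30.45, 19.45, 0.11] 64.3
[0.0, 0.0, 8.7] -0.0
```

>>> play_rows --pt "0 -31.3 19.6 0 65" --pt "0 -31.3 19.6 0 65" --pt "0 -31.3 19.6 0 65" --pt "0 -31.3 19.6 0 65" --pt "0 -31.3 19.6 0 65" --pt "0 -31.3 19.6 0 65" --pt "0 -31.3 19.6 0 65" --pt "0 -31.3 19.6 0 65" --pt "0 -31.3 19.6 0 65" --pt "0 -31.3 19.6 0 65"

```text
clock: 2.8
eef_pos: [653.8, -125.0, 255.7]
tool_rot: [-3.14, 0.001, 0.368]
force: [0.4, 0.7, -0.1]
width: 85.4
gripper_force: 0.0
```

```bash
python3 - <<'E'
from h import *
plan((653,-126,169,.367))
E
```

```text
at [ 6.53784e+02 -1.25019e+02  2.55723e+02  3.68000e-01] F [ 0.4  0.7 -0.1] w 85.4 g 0.0 t 2.8
[-0.11, 0.06, 8.67] 0.0
```

>>> play_rows --pt "0 0 0 3 0" --pt "0 0 0 6 0" --pt "0 0 0 8 0" --pt "0 0 0 8.7 0" --pt "0 0 0 8.7 0" --pt "1 0 0 8.7 0" --pt "1 0 0 8.7 0" --pt "1 0 0 8.7 0" --pt "1 0 0 8.7 0" --pt "1 0 0 8.7 0"

```text
clock: 3.8
eef_pos: [653.8, -124.9, 169.8]
tool_rot: [-3.139, -0.0, 0.366]
force: [-3.6, 1.9, 20.8]
width: 12.7
gripper_force: 61.2
```

>>> play_rows --pt "1 0 0 0 0" --pt "1 0 0 0 0" --pt "1 0 0 0 0"

```text
clock: 4.1
eef_pos: [653.8, -125.0, 169.9]
tool_rot: [-3.14, -0.0, 0.366]
force: [-1.5, 2.6, 5.8]
width: 12.8
gripper_force: 59.4
```

Gripped. Turn anticlockwise (yaw up = negative spin), ~72° to the stop.

>>> play_rows --pt "1 0 0 0 -8" --pt "1 0 0 0 -16" --pt "1 0 0 0 -24" --pt "1 0 0 0 -32" --pt "1 0 0 0 -40" --pt "1 0 0 0 -47" --pt "1 0 0 0 -54" --pt "1 0 0 0 -60" --pt "1 0 0 0 -65" --pt "1 0 0 0 -68"

```text
clock: 5.1
eef_pos: [654.6, -125.6, 170.0]
tool_rot: [3.14, -0.001, 1.555]
force: [-0.6, 2.1, 3.4]
width: 13.0
gripper_force: 59.3
```

```bash
python3 - <<'E'
from h import *
print(ctrl.read_state()['torque'])
E
```

```text
[ 0.28338778  0.052476   -0.19565566]
```

>>> play_rows --pt "1 0 0 0 -2" --pt "1 0 0 0 -4" --pt "1 0 0 0 -6" --pt "1 0 0 0 -6" --pt "1 0 0 0 -6"

```text
clock: 5.6
eef_pos: [654.7, -125.6, 170.0]
tool_rot: [3.14, -0.001, 1.656]
force: [0.1, 2.4, 6.0]
width: 13.0
gripper_force: 65.3
```

```bash
python3 - <<'E'
from h import *
print(ctrl.read_state()['torque'])
E
```

```text
[ 0.48743618 -0.04829132 -0.8374273 ]
```

>>> play_rows --pt "1 0 0 0 2" --pt "0.6 0 0 0 2" --pt "0.6 0 0 0 2" --pt "0.6 0 0 0 2" --pt "0.6 0 0 -4 2" --pt "0.6 0 0 -8 2" --pt "0.6 0 0 -10 2"

```text
clock: 6.3
eef_pos: [655.2, -126.9, 272.6]
tool_rot: [3.137, 0.002, 1.623]
force: [0.8, -0.1, -0.4]
width: 33.8
gripper_force: 0.0
```

```bash
cat > look.py <<'E'
from h import *
def hangers(lim=((330,560),(-400,420)),zlo=60,verbose=True):
    out=[]
    for nm in('top','scene'):
        im,W=snap(nm)
        hsv=cv2.cvtColor(im,cv2.COLOR_RGB2HSV)
        m=(W[...,2]>60)&(W[...,2]<74)&(W[...,0]>lim[0][0])&(W[...,0]<lim[0][1])&(W[...,1]>lim[1][0])&(W[...,1]<lim[1][1])
        n,l,st,_=cv2.connectedComponentsWithStats(cv2.dilate(m.astype(np.uint8),np.ones((3,3))))
        for i in range(1,n):
            k=m&(l==i)
            if k.sum()<40: continue
            P=W[k]; c=np.median(P,0)
            t=(np.hypot(W[...,0]-c[0],W[...,1]-c[1])<25)&(W[...,2]>75)&(W[...,2]<105)
            cap=(np.hypot(W[...,0]-c[0],W[...,1]-c[1])<25)&(W[...,2]>90)&(W[...,2]<105)
            r=cv2.minAreaRect(P[:,:2].astype(np.float32))
            ang=r[2] if r[1][0]>r[1][1] else r[2]-90
            print(nm,k.sum(),'roof',np.round(r[0],1),np.round(r[1],1),'axis',round(ang,1),'cap',np.round(np.nanmedian(W[cap],0),1),'rgb',np.round(np.median(im[t],0)))
E
python3 - <<'E'
from look import *
hangers()
plan((653,-126,270,1.64),(432.5,-54,200,1.64))
E
```

```text
top 94 roof [421.1 275.6] [28.7 43. ] axis -24.0 cap [421.  275.4  93.8] rgb [ 75. 196.  94.]
top 91 roof [408.7 169.2] [30.7 42. ] axis -11.4 cap [408.1 169.   95.8] rgb [70. 63. 60.]
top 93 roof [ 399.4 -280.8] [41.5 31.4] axis 9.2 cap [ 399.3 -280.6   94. ] rgb [252. 249. 247.]
scene 84 roof [420.  277.4] [39.3 43.9] axis -27.6 cap [419.9 274.2  94.1] rgb [  7. 110.  50.]
scene 94 roof [407.7 169.2] [31.7 43.1] axis -13.5 cap [407.2 169.5  93.5] rgb [27. 34. 38.]
scene 117 roof [431.5 -53.4] [45.8 32.9] axis 2.6 cap [432.4 -53.   93.9] rgb [ 18.  71. 131.]
scene 155 roof [ 399.3 -280.9] [48.1 30.7] axis 8.8 cap [ 397.2 -281.9   93.4] rgb [251. 244. 233.]
at [ 655.764 -126.926  272.962    1.623] F [ 0.3 -0.8 -0.3] w 34.0 g 0.0 t 6.4
[0.11, -0.27, 0.3] -1.0
[8.71, -21.5, 7.0] -0.0
```

>>> play_rows --pt "0.4 2 -5 1.5 -1" --pt "0.4 4 -10 3 -1.5" --pt "0.4 6 -15 5 -1.5" --pt "0.4 8.4 -21.6 7 -1.5" --pt "0.4 8.4 -21.6 7 -1.5" --pt "0.4 8.4 -21.6 7 -1.5" --pt "0.4 8.4 -21.6 7 -1.5"

```text
clock: 7.1
eef_pos: [432.8, -53.0, 198.7]
tool_rot: [-3.14, -0.0, 1.65]
force: [-0.2, -0.3, 0.2]
width: 51.5
gripper_force: 0.0
```

```bash
python3 - <<'E'
from h import *
plan((432.3,-53.5,94,1.65))
E
```

```text
at [432.846 -53.039 198.69    1.65 ] F [-0.2 -0.3  0.2] w 51.5 g 0.0 t 7.1
[-0.04, -0.06, 10.47] -0.0
```

>>> play_rows --pt "0.4 0 0 4 0" --pt "0.4 0 0 8 0" --pt "0.4 0 0 10 0" --pt "0.4 0 0 10.4 0" --pt "0.4 0 0 10.4 0" --pt "1 0 0 10.4 0" --pt "1 0 0 10.4 0" --pt "1 0 0 10.4 0" --pt "1 0 0 10.4 0" --pt "1 0 0 10.4 0"

```text
clock: 8.1
eef_pos: [434.8, -53.4, 96.5]
tool_rot: [3.139, 0.0, 1.649]
force: [-1.1, -0.1, 6.4]
width: 18.1
gripper_force: 58.3
```

>>> play_rows --pt "1 0 0 0 0" --pt "1 0 0 0 0"

```text
clock: 8.3
eef_pos: [434.8, -53.4, 96.5]
tool_rot: [3.139, 0.0, 1.649]
force: [-0.5, -0.1, 6.0]
width: 18.7
gripper_force: 58.3
```

>>> play_rows --pt "1 0 0 -1 0" --pt "1 0 0 -2 0" --pt "1 0 0 -3 0" --pt "1 0 0 -4 0" --pt "1 0 0 -5 0" --pt "1 0 0 -5 0"

```text
clock: 8.9
eef_pos: [434.8, -53.3, 146.7]
tool_rot: [3.139, 0.0, 1.649]
force: [-0.7, 0.0, -1.2]
width: 18.8
gripper_force: 46.8
```

```bash
python3 - <<'E'
from h import *
im,W=snap('scene','b1'); s=ctrl.read_state(); print(s['width'],s['eef_pos'],s['force'],s['gripper_force'])
d=np.hypot(W[...,0]-433,W[...,1]+53); vs,us=np.where((d<40)&(W[...,2]>10)&(W[...,2]<120)); u,v=int(us.mean()),int(vs.mean())
print(u,v); cv2.imwrite('pics/b1c.png',cv2.resize(cv2.imread('pics/b1.png')[v-60:v+50,u-55:u+55],(600,600),interpolation=cv2.INTER_CUBIC))
E
```

```text
19.164775742722828 [434.45099507 -53.22023299 146.06335287] [-0.08557723  0.53447608 -0.73412277] 46.803059577941895
288 285
```

View pics/b1c.png

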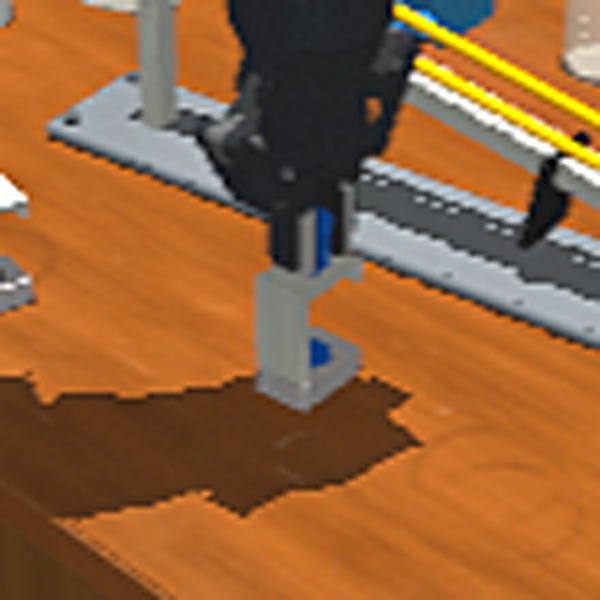

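```bash
python3 - <<'E'
from h import *
im,W=snap('scene')
d=np.hypot(W[...,0]-433,W[...,1]+53)
for lo,hi in((105,125),(50,75)):
    m=(d<30)&(W[...,2]>lo)&(W[...,2]<hi); 
    h,e=np.histogram(W[m][:,2],bins=np.arange(lo,hi+1,2)); print(lo,h)
plan((525,176,188,1.743),(599,188.7,188,1.743),(599,188.7,172,1.743))
E
```

```text
105 [ 6  9  8 11 24 38 12  3  6  6]
50 [ 7  8 10 14 10 16 15 32 26 15  6  4]
at [434.084 -53.175 145.568   1.649] F [-0.2  0.7 -1.4] w 18.9 g 46.8 t 9.0
[22.14, 10.86, -4.24] -5.4
[-0.02, 7.51, 0.0] -0.0
[0.0, 0.0, 1.6] -0.0
```

>>> play_rows --pt "1 1 0.5 -1 0" --pt "1 3 1.5 -2.5 -1" --pt "1 6 3 -4 -2" --pt "1 9 4.5 -4.2 -3" --pt "1 12 6 -4.2 -4" --pt "1 15 7.5 -4.2 -5" --pt "1 18 9 -4.2 -5.4" --pt "1 20.5 10 -4.2 -5.4" --pt "1 22.1 10.9 -4.2 -5.4" --pt "1 22.1 10.9 -4.2 -5.4"

```text
clock: 10.0
eef_pos: [525.6, 178.8, 186.3]
tool_rot: [-3.141, -0.001, 1.748]
force: [-0.1, 0.8, -0.9]
width: 18.9
gripper_force: 58.6
```

```bash
cat > chk.py <<'E'
from h import *
import sys
def chk(tag,half=70,view=True):
    im,W=snap('scene',tag); s=ctrl.read_state(); p=s['eef_pos']
    c=ctrl.calibration('scene'); E=np.linalg.inv(np.array(c['extrinsics'])); q=E[:3,:3]@(p-[0,0,40])+E[:3,3]
    f=240/np.tan(np.radians(c['vfov']/2)); u=int(c['cx']+f*q[0]/q[2]); v=int(c['cy']+f*q[1]/q[2])
    a=cv2.imread(f'pics/{tag}.png')[v-half:v+half,u-half:u+half]
    cv2.imwrite(f'pics/{tag}c.png',cv2.resize(a,(600,600),interpolation=cv2.INTER_CUBIC)); print('centre px',u,v)
    d=np.hypot(W[...,0]-p[0],W[...,1]-p[1])
    m=(d<32)&(W[...,2]>p[2]-40)&(W[...,2]<p[2]-20); h,e=np.histogram(W[m][:,2],bins=np.arange(p[2]-40,p[2]-19,2)); print('z-TCP -40..-20',h)
chk(sys.argv[1])
E
python3 - <<'E'
import sys; sys.argv=['','b2']
import chk; from h import *
plan((599,188.7,188,1.743),(599,188.7,172,1.743))
E
```

```text
centre px 257 222
z-TCP -40..-20 [ 7  3 11  8 28 19  3  4  5  4]
at [524.872 176.351 186.353   1.746] F [-0.4 -0.2 -1.2] w 18.3 g 58.6 t 10.05
[-0.07, 7.51, -0.16] 0.1
[0.0, 0.0, 1.6] -0.0
```

View pics/b2c.png

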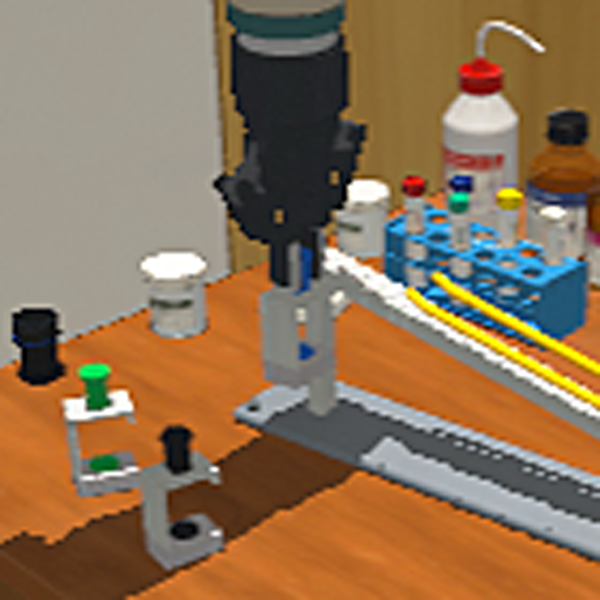

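```bash
python3 - <<'E'
from h import *
O=np.array([637.8,-35.3]); a=.172
for nm in('scene','top'):
    W=np.load(nm+'W.npy'); d=W[...,:2]-O
    x=d@[np.cos(a),np.sin(a)]; y=d@[-np.sin(a),np.cos(a)]; z=W[...,2]
    m=(abs(x)<35)&(y>170)&(y<340)&(z>18)
    for lo,hi in((18,60),(60,105),(105,125),(125,180)):
        k=m&(z>lo)&(z<hi)
        if k.any(): print(nm,lo,hi,k.sum(),'x',np.percentile(x[k],[2,50,98]).round(1),'y',np.percentile(y[k],[2,50,98]).round(1),'z',np.percentile(z[k],[2,98]).round(1))
E
```

```text
scene 18 60 79 x [-11.  -5.  12.] y [266.1 270.4 281.6] z [18.9 58.3]
scene 60 105 84 x [-12.   -4.6   9.9] y [266.1 271.1 283.4] z [ 61.7 104.1]
scene 105 125 104 x [-12.6  -8.6  10.5] y [170.5 208.8 281.4] z [106.3 124.8]
scene 125 180 243 x [-17.5  -5.7  16.9] y [172.  240.8 283.9] z [125.8 149.6]
top 18 60 41 x [-29.2  -8.1  25. ] y [199.8 268.9 319.4] z [18.  56.5]
top 60 105 24 x [-11.8  -8.6   2.6] y [267.7 273.9 281.6] z [ 61.3 103.9]
top 105 125 63 x [-12.6  -7.   11.6] y [170.4 189.  279.1] z [106.3 124.9]
top 125 180 332 x [-15.1  -1.1  15.5] y [173.3 235.8 284. ] z [125.5 152.7]
```

>>> play_rows --pt "1 0 1 -0.1 0" --pt "1 0 2 -0.1 0" --pt "1 0 3 -0.1 0" --pt "1 0 4 -0.1 0" --pt "1 0 5 -0.1 0" --pt "1 0 6 -0.1 0" --pt "1 0 6.8 -0.1 0" --pt "1 0 7.4 -0.1 0" --pt "1 0 7.5 -0.1 0" --pt "1 0 7.5 -0.1 0"

```text
clock: 11.05
eef_pos: [599.1, 188.4, 188.1]
tool_rot: [-3.141, 0.0, 1.743]
force: [-0.0, -1.1, -1.3]
width: 18.3
gripper_force: 58.6
```

>>> play_rows --pt "1 0 0 0.3 0" --pt "1 0 0 0.6 0" --pt "1 0 0 0.9 0" --pt "1 0 0 1.0 0" --pt "1 0 0 1.1 0" --pt "1 0 0 1.2 0"

```text
clock: 11.65
eef_pos: [599.3, 188.4, 176.3]
tool_rot: [3.141, -0.0, 1.743]
force: [0.0, -0.1, -1.5]
width: 18.9
gripper_force: 58.6
```

```bash
python3 chk.py b3
```

```text
centre px 273 216
z-TCP -40..-20 [ 5 11  7  8 30 13  3  1 10  4]
```

View pics/b3c.png

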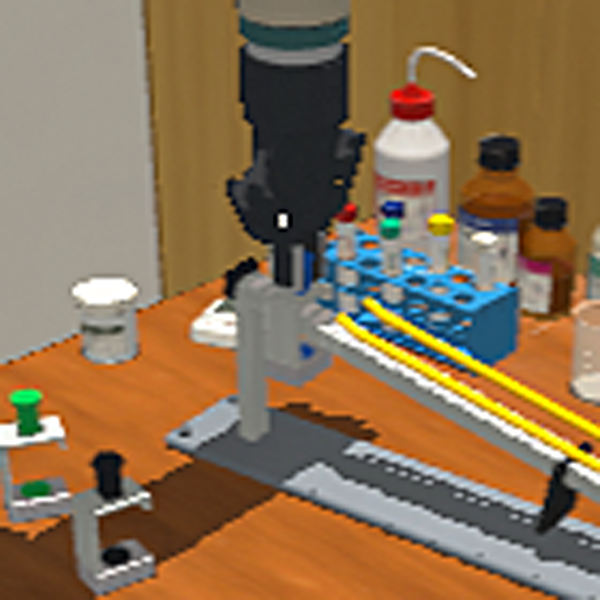

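>>> play_rows --pt "1 0 0 0.2 0" --pt "1 0 0 0.3 0" --pt "1 0 0 0.4 0" --pt "1 0 0 0.4 0"

```text
clock: 12.1
eef_pos: [599.2, 188.4, 172.2]
tool_rot: [-3.141, 0.0, 1.743]
force: [0.5, 0.8, -1.6]
width: 18.6
gripper_force: 58.6
```

>>> play_rows --pt "1 0 0 0.1 0" --pt "1 0 0 0.2 0" --pt "1 0 0 0.2 0"

```text
clock: 12.4
eef_pos: [599.5, 188.1, 171.4]
tool_rot: [3.141, 0.0, 1.743]
force: [-2.2, -1.0, 7.9]
width: 18.4
gripper_force: 59.1
```

>>> play_rows --pt "0.5 0 0 0 0" --pt "0.5 0 0 0 0" --pt "0.5 0 0 0 0" --pt "0.5 0 0 0 0" --pt "0.5 0 0 -3 0" --pt "0.5 0 0 -6 0" --pt "0.5 0 0 -8 0" --pt "0.5 0 0 -8 0" --pt "0.5 0 0 -8 0" --pt "0.5 0 0 -8 0"

```text
clock: 13.4
eef_pos: [598.4, 188.4, 248.9]
tool_rot: [-3.139, 0.0, 1.743]
force: [-0.1, 0.7, -0.5]
width: 42.9
gripper_force: 0.0
```

```bash
python3 - <<'E'
from look import *
hangers()
im,_=snap('scene','c1'); cv2.imwrite('pics/c1c.png',cv2.resize(im[170:320,220:400,::-1],(720,600),interpolation=cv2.INTER_CUBIC))
plan((421,170,250,1.365),(408,169.3,200,1.365))
E
```

```text
top 98 roof [408.3 169.7] [31.6 42.2] axis -11.3 cap [408.6 169.6  95.1] rgb [38. 32. 29.]
top 100 roof [ 399.1 -280.5] [42.1 30.7] axis 9.2 cap [ 399.6 -280.3   94.7] rgb [253. 250. 248.]
scene 83 roof [420.5 277.2] [34.1 45.1] axis -23.5 cap [419.2 274.   93.7] rgb [  9. 110.  54.]
scene 98 roof [407.3 169.4] [33.2 43.7] axis -16.2 cap [407.3 169.5  94. ] rgb [21. 22. 25.]
scene 159 roof [ 398.7 -281.4] [45.8 32.5] axis 5.3 cap [ 397.6 -282.4   93.3] rgb [255. 244. 237.]
at [598.657 188.312 249.058   1.743] F [ 0.5 -0.6 -0.4] w 42.5 g 0.0 t 13.55
[1.24, -17.82, -0.09] 21.7
[-0.33, -1.26, 5.0] -0.0
```

View pics/c1c.png

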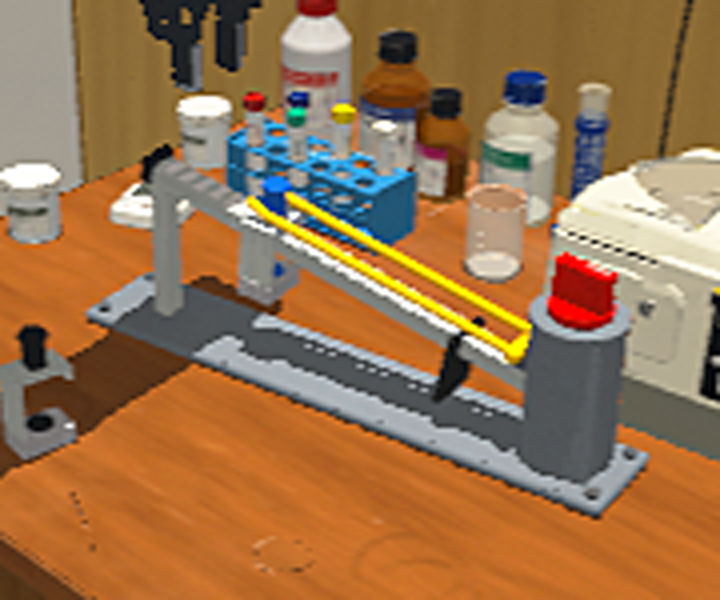

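```bash
python3 - <<'E'
from h import *
plan((408,169.4,180,1.353),(408,169.4,96,1.353))
E
```

```text
at [598.657 188.312 249.058   1.743] F [ 0.5 -0.6 -0.4] w 42.5 g 0.0 t 13.55
[1.41, -19.11, 6.91] 22.4
[0.0, 0.0, 8.4] -0.0
```

>>> play_rows --pt "0.5 1.2 -4 0 8" --pt "0.5 1.2 -8 0 16" --pt "0.5 1.2 -12 1 22.3" --pt "0.5 1.3 -16 3 22.3" --pt "0.5 1.4 -19.1 5 22.3" --pt "0.5 1.4 -19.1 7 22.3" --pt "0.4 1.4 -19.1 7 22.3" --pt "0.4 1.4 -19.1 7 22.3" --pt "0.4 1.4 -19.1 7 22.3"

```text
clock: 14.45
eef_pos: [410.1, 169.7, 181.0]
tool_rot: [3.14, -0.001, 1.354]
force: [0.1, 0.3, -0.0]
width: 51.4
gripper_force: 0.0
```

```bash
python3 - <<'E'
from h import *
plan((408,169.4,96,1.353))
E
```

```text
at [410.107 169.653 180.972   1.354] F [ 0.1  0.3 -0. ] w 51.4 g 0.0 t 14.45
[-0.07, -0.2, 8.5] 0.0
```

>>> play_rows --pt "0.4 0 -0.1 3 0" --pt "0.4 0 -0.1 6 0" --pt "0.4 0 -0.1 8 0" --pt "0.4 0 -0.1 8.4 0" --pt "0.4 0 -0.1 8.4 0" --pt "1 0 -0.1 8.4 0" --pt "1 0 -0.1 8.4 0" --pt "1 0 -0.1 8.4 0" --pt "1 0 -0.1 8.4 0" --pt "1 0 -0.1 8.4 0"

```text
clock: 15.45
eef_pos: [408.4, 170.1, 97.5]
tool_rot: [3.14, -0.002, 1.354]
force: [-0.6, -0.5, 6.0]
width: 18.8
gripper_force: 58.3
```

>>> play_rows --pt "1 0 0 0 0" --pt "1 0 0 -0.5 0" --pt "1 0 0 -1.5 0" --pt "1 0 0 -3 0" --pt "1 0 0 -5 0" --pt "1 0 0 -7 0" --pt "1 0 0 -8.5 0" --pt "1 0 0 -9.2 0" --pt "1 0 0 -9.2 0" --pt "1 0 0 -9.2 0"

```text
clock: 16.45
eef_pos: [407.4, 169.7, 188.2]
tool_rot: [-3.141, 0.0, 1.354]
force: [-0.1, 0.4, -0.8]
width: 18.5
gripper_force: 58.6
```

```bash
python3 - <<'E'
import sys; sys.argv=['','d1']
import chk; from h import *
plan((525,176,188,1.743),(599,188.7,188,1.743))
E
```

```text
centre px 226 236
z-TCP -40..-20 [ 2  4  6 30 32 10  4  5  6  8]
at [407.237 169.631 187.881   1.354] F [ 0.2  0.3 -0.6] w 18.8 g 58.6 t 16.5
[3.15, 11.36, -0.01] -22.3
[-0.02, 7.51, 0.0] -0.0
```

>>> play_rows --pt "1 0.3 1 0 -3" --pt "1 0.8 3 0 -7" --pt "1 1.5 5 0 -12" --pt "1 2 7 -0.1 -17" --pt "1 2.6 9 -0.1 -21" --pt "1 3 10.5 -0.1 -22.3" --pt "1 3.15 11.4 -0.1 -22.3" --pt "1 3.15 11.4 -0.1 -22.3" --pt "1 3.15 11.4 -0.1 -22.3"

```text
clock: 17.4
eef_pos: [524.7, 175.6, 188.6]
tool_rot: [-3.139, 0.0, 1.743]
force: [0.6, 0.3, -2.5]
width: 18.9
gripper_force: 58.6
```

```bash
python3 - <<'E'
import sys; sys.argv=['','d2']
import chk; from h import *
plan((599,188.7,189,1.743))
E
```

```text
centre px 257 221
z-TCP -40..-20 [ 5  6 11 23 31  3  1  4  6  7]
at [524.515 175.791 188.799   1.743] F [ 0.1  0.3 -0.8] w 18.3 g 58.6 t 17.45
[-0.0, 7.56, -0.02] -0.0
```

>>> play_rows --pt "1 0 1 0 0" --pt "1 0 2 0 0" --pt "1 0 3 0 0" --pt "1 0 4 0 0" --pt "1 0 5 0 0" --pt "1 0 6 0 0" --pt "1 0 6.8 0 0" --pt "1 0 7.4 0 0" --pt "1 0 7.5 0 0" --pt "1 0 7.5 0 0"

```text
clock: 18.45
eef_pos: [599.6, 188.7, 189.1]
tool_rot: [-3.141, 0.0, 1.743]
force: [1.3, 0.3, -0.8]
width: 18.5
gripper_force: 58.7
```

>>> play_rows --pt "1 0 0 0.3 0" --pt "1 0 0 0.6 0" --pt "1 0 0 0.9 0" --pt "1 0 0 1.2 0" --pt "1 0 0 1.4 0" --pt "1 0 0 1.5 0" --pt "1 0 0 1.5 0"

```text
clock: 19.15
eef_pos: [599.6, 188.7, 174.1]
tool_rot: [-3.141, 0.0, 1.743]
force: [-0.6, -0.2, -1.7]
width: 18.5
gripper_force: 58.7
```

```bash
python3 chk.py d3
```

```text
centre px 273 216
z-TCP -40..-20 [ 7  7 12 27 25  4  1  3  7  4]
```

View pics/d3c.png

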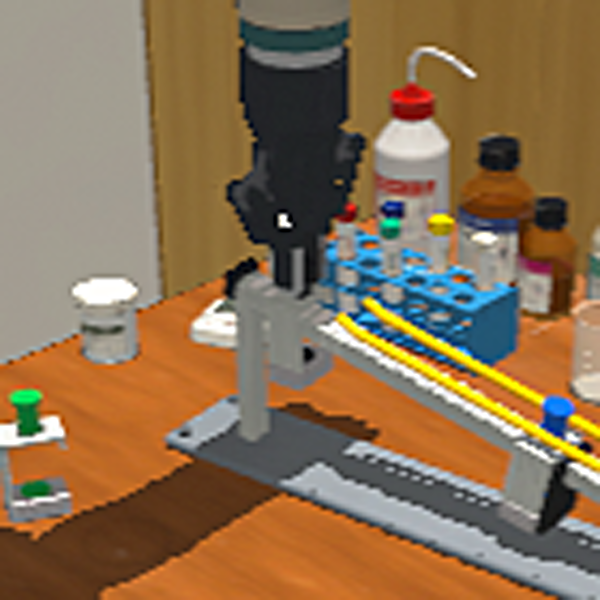

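>>> play_rows --pt "1 0 0 0.1 0" --pt "1 0 0 0.2 0" --pt "1 0 0 0.2 0"

```text
clock: 19.5
eef_pos: [600.0, 188.7, 172.9]
tool_rot: [3.141, -0.0, 1.743]
force: [-0.6, -0.4, 3.8]
width: 18.2
gripper_force: 59.0
```

>>> play_rows --pt "1 0 0 0.1 0" --pt "1 0 0 0.1 0"

```text
clock: 19.7
eef_pos: [600.1, 188.4, 172.5]
tool_rot: [3.141, 0.0, 1.743]
force: [-1.9, -1.1, 8.1]
width: 18.5
gripper_force: 59.3
```

>>> play_rows --pt "0.5 0 0 0 0" --pt "0.5 0 0 0 0" --pt "0.5 0 0 0 0" --pt "0.5 0 0 0 0" --pt "0.5 0 0 -3 0" --pt "0.5 0 0 -6 0" --pt "0.5 0 0 -8 0" --pt "0.5 0 0 -8 0" --pt "0.5 0 0 -8 0" --pt "0.5 0 0 -8 0"

```text
clock: 20.7
eef_pos: [598.8, 188.7, 249.8]
tool_rot: [-3.139, 0.0, 1.743]
force: [0.2, -0.2, -0.0]
width: 42.6
gripper_force: 0.0
```

```bash
python3 - <<'E'
from look import *
hangers()
plan((420,275.2,180,1.14))
E
```

```text
top 99 roof [ 399.3 -281.1] [42.2 29.6] axis 8.3 cap [ 399.  -280.9   95.6] rgb [253. 251. 250.]
scene 85 roof [420.  276.6] [34.3 45. ] axis -29.5 cap [419.1 276.5  93.9] rgb [ 10. 110.  50.]
scene 159 roof [ 398.2 -280.7] [45.9 30.4] axis 9.6 cap [ 397.3 -282.1   93.5] rgb [255. 248. 239.]
at [598.936 188.64  249.832   1.743] F [ 1.1 -0.3  0.4] w 42.5 g 0.0 t 20.8
[11.6, -16.14, 6.98] 34.6
```

>>> play_rows --pt "0.5 2.4 -3.2 0 7" --pt "0.5 4.8 -6.4 0 14" --pt "0.5 7.2 -9.7 1 21" --pt "0.5 9.6 -13 3 28" --pt "0.5 11.6 -16.1 5 34.8" --pt "0.4 11.6 -16.1 7 34.8" --pt "0.4 11.6 -16.1 7 34.8" --pt "0.4 11.6 -16.1 7 34.8" --pt "0.4 11.6 -16.1 7 34.8"

```text
clock: 21.7
eef_pos: [422.8, 275.0, 182.1]
tool_rot: [3.14, -0.001, 1.134]
force: [-0.1, 0.1, -0.0]
width: 51.0
gripper_force: 0.0
```

```bash
python3 - <<'E'
from h import *
plan((420.3,275.5,96,1.137))
E
```

```text
at [422.804 274.956 182.051   1.134] F [-0.1  0.1 -0. ] w 51.0 g 0.0 t 21.7
[-0.06, -0.25, 8.61] -0.2
```

>>> play_rows --pt "0.4 0 -0.1 3 0" --pt "0.4 0 -0.1 6 0" --pt "0.4 0 -0.1 8 0" --pt "0.4 0 -0.1 8.5 0" --pt "0.4 0 -0.1 8.5 0" --pt "1 0 -0.1 8.5 0" --pt "1 0 -0.1 8.5 0" --pt "1 0 -0.1 8.5 0" --pt "1 0 -0.1 8.5 0" --pt "1 0 -0.1 8.5 0"

```text
clock: 22.7
eef_pos: [421.0, 276.5, 97.6]
tool_rot: [3.141, -0.002, 1.136]
force: [-0.7, 0.3, 5.7]
width: 18.6
gripper_force: 58.3
```

>>> play_rows --pt "1 0 0 0 0" --pt "1 0 0 -0.5 0" --pt "1 0 0 -1.5 0" --pt "1 0 0 -3 0" --pt "1 0 0 -5 0" --pt "1 0 0 -7 0" --pt "1 0 0 -8.5 0" --pt "1 0 0 -9.2 0" --pt "1 0 0 -9.2 0" --pt "1 0 0 -9.2 0"

```text
clock: 23.7
eef_pos: [419.9, 275.8, 188.1]
tool_rot: [-3.141, 0.0, 1.136]
force: [0.3, -0.5, -1.0]
width: 18.7
gripper_force: 58.6
```

```bash
python3 - <<'E'
import sys; sys.argv=['','e1']
import chk; from h import *
plan((525,176,189,1.743))
E
```

```text
centre px 207 222
z-TCP -40..-20 [ 3  2  4 18 36 10  3  6  7  6]
at [419.779 275.692 187.77    1.136] F [ 0.6 -0.5 -1.4] w 18.4 g 58.6 t 23.75
[-4.61, 13.74, -0.12] -34.8
```

>>> play_rows --pt "1 -0.4 1 0 -3" --pt "1 -1.2 3.5 0 -9" --pt "1 -2 6 0 -16" --pt "1 -2.8 8.5 -0.1 -23" --pt "1 -3.6 11 -0.1 -30" --pt "1 -4.3 13 -0.1 -34" --pt "1 -4.6 13.7 -0.1 -34.8" --pt "1 -4.6 13.7 -0.1 -34.8" --pt "1 -4.6 13.7 -0.1 -34.8"

```text
clock: 24.65
eef_pos: [523.9, 177.3, 188.7]
tool_rot: [-3.14, -0.001, 1.743]
force: [0.2, 0.6, -1.3]
width: 18.6
gripper_force: 58.6
```

```bash
python3 - <<'E'
import sys; sys.argv=['','e2']
import chk; from h import *
plan((599,188.7,189,1.743))
E
```

```text
centre px 256 221
z-TCP -40..-20 [ 9  5  5 24 30  5  3  2  7  6]
at [523.815 177.705 188.816   1.744] F [ 0.   0.2 -1.4] w 18.8 g 58.6 t 24.7
[-0.21, 7.6, -0.02] 0.1
```

>>> play_rows --pt "1 0 1 0 0" --pt "1 -0.1 2 0 0" --pt "1 -0.1 3 0 0" --pt "1 -0.1 4 0 0" --pt "1 -0.1 5 0 0" --pt "1 -0.1 6 0 0" --pt "1 -0.1 6.8 0 0" --pt "1 -0.1 7.4 0 0" --pt "1 -0.1 7.5 0 0" --pt "1 -0.1 7.5 0 0"

```text
clock: 25.7
eef_pos: [599.0, 188.2, 189.1]
tool_rot: [-3.141, -0.0, 1.743]
force: [-0.5, 0.1, -1.5]
width: 18.4
gripper_force: 58.6
```

>>> play_rows --pt "1 0 0 0.3 0" --pt "1 0 0 0.6 0" --pt "1 0 0 0.9 0" --pt "1 0 0 1.2 0" --pt "1 0 0 1.4 0" --pt "1 0 0 1.5 0" --pt "1 0 0 1.5 0"

```text
clock: 26.4
eef_pos: [599.1, 188.3, 174.1]
tool_rot: [-3.141, 0.0, 1.743]
force: [-0.0, -0.1, -0.7]
width: 18.5
gripper_force: 58.6
```

```bash
python3 chk.py e3
```

```text
centre px 273 216
z-TCP -40..-20 [ 7  7 14 24 26  4  1  5  3  6]
```

View pics/e3c.png

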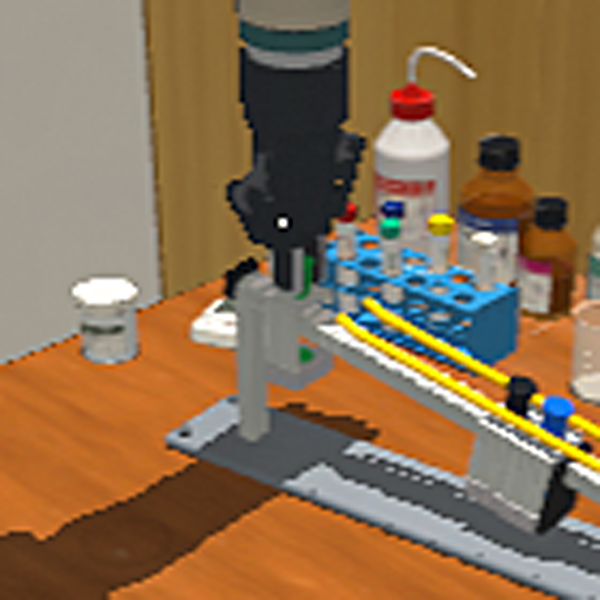

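Black sits against blue at the stop; green (about px 273,216) is hooked round the rail. Lower and release.

>>> play_rows --pt "1 0 0 0.1 0" --pt "1 0 0 0.2 0" --pt "1 0 0 0.3 0" --pt "1 0 0 0.3 0"

```text
clock: 26.85
eef_pos: [599.6, 187.9, 172.5]
tool_rot: [3.141, 0.0, 1.743]
force: [-2.8, -1.4, 7.3]
width: 18.4
gripper_force: 59.2
```

>>> play_rows --pt "0.5 0 0 0 0" --pt "0.5 0 0 0 0" --pt "0.5 0 0 0 0" --pt "0.5 0 0 0 0" --pt "0.5 0 0 -3 0" --pt "0.5 0 0 -6 0" --pt "0.5 0 0 -8 0" --pt "0.5 0 0 -8 0" --pt "0.5 0 0 -8 0" --pt "0.5 0 0 -8 0"

```text
clock: 27.85
eef_pos: [598.4, 188.2, 250.0]
tool_rot: [-3.139, 0.0, 1.743]
force: [-0.3, 0.1, -0.4]
width: 42.4
gripper_force: 0.0
```

```bash
python3 - <<'E'
from look import *
hangers()
plan((500,-20,249,1.73),(398.7,-281,180,1.731))
E
```

```text
top 100 roof [ 399.7 -280.7] [42.1 30.7] axis 8.7 cap [ 399.3 -280.5   94.5] rgb [253. 250. 248.]
scene 160 roof [ 398.8 -280.8] [46.8 31.2] axis 7.8 cap [ 397.1 -281.7   93.2] rgb [248. 240. 229.]
at [598.479 188.153 249.937   1.743] F [-0.4  0.3  0.9] w 42.8 g 0.0 t 27.95
[-18.82, -13.27, 0.09] 0.8
[-24.16, -14.14, 6.9] -0.1
```

>>> play_rows --pt "0.4 -3.8 -2.7 0 1" --pt "0.4 -7.6 -5.4 0 1" --pt "0.4 -11.4 -8 0 1" --pt "0.4 -15.2 -10.6 0 1" --pt "0.4 -18.8 -13.3 0 1" --pt "0.4 -18.8 -13.3 0 1"

```text
clock: 28.55
eef_pos: [496.8, -26.4, 251.0]
tool_rot: [-3.137, 0.003, 1.716]
force: [0.1, 0.1, 0.4]
width: 51.2
gripper_force: 0.0
```

>>> play_rows --pt "0.4 -4 -2.4 1 0" --pt "0.4 -8 -4.8 2 0" --pt "0.4 -12 -7.2 3 0" --pt "0.4 -16 -9.5 4 0" --pt "0.4 -20 -11.8 5 0" --pt "0.4 -24.2 -14.1 6.9 0" --pt "0.4 -24.2 -14.1 6.9 0" --pt "0.4 -24.2 -14.1 6.9 0" --pt "0.4 -24.2 -14.1 6.9 0"

```text
clock: 29.45
eef_pos: [399.1, -279.3, 182.0]
tool_rot: [-3.141, -0.001, 1.727]
force: [0.1, 0.5, -0.9]
width: 51.6
gripper_force: 0.0
```

```bash
python3 - <<'E'
from h import *
plan((398.7,-281,96,1.724))
E
```

```text
at [ 399.085 -279.301  182.007    1.727] F [ 0.1  0.5 -0.9] w 51.6 g 0.0 t 29.45
[-0.16, -0.06, 8.6] 0.2
```

>>> play_rows --pt "0.4 -0.1 0 3 0" --pt "0.4 -0.1 0 6 0" --pt "0.4 -0.1 0 8 0" --pt "0.4 -0.1 0 8.5 0" --pt "0.4 -0.1 0 8.5 0" --pt "1 -0.1 0 8.5 0" --pt "1 -0.1 0 8.5 0" --pt "1 -0.1 0 8.5 0" --pt "1 -0.1 0 8.5 0" --pt "1 -0.1 0 8.5 0"

```text
clock: 30.45
eef_pos: [399.4, -281.9, 98.6]
tool_rot: [3.14, 0.001, 1.726]
force: [-0.6, 1.0, 5.5]
width: 18.6
gripper_force: 58.3
```

>>> play_rows --pt "1 0 0 0 0" --pt "1 0 0 -0.5 0" --pt "1 0 0 -1.5 0" --pt "1 0 0 -3 0" --pt "1 0 0 -5 0" --pt "1 0 0 -7 0" --pt "1 0 0 -8.5 0" --pt "1 0 0 -9.2 0" --pt "1 0 0 -9.2 0" --pt "1 0 0 -9.2 0"

```text
clock: 31.45
eef_pos: [398.4, -281.3, 189.1]
tool_rot: [-3.141, -0.0, 1.726]
force: [0.4, 0.4, -0.5]
width: 18.3
gripper_force: 58.6
```

```bash
python3 - <<'E'
import sys; sys.argv=['','f1']
import chk; from h import *
plan((460,-50,189,1.743),(525,176,189,1.743))
E
```

```text
centre px 351 309
z-TCP -40..-20 [ 7 19 23 74 24  1  2  5  5  4]
at [ 398.238 -281.26   188.802    1.726] F [ 0.   0.1 -0.4] w 18.6 g 58.6 t 31.5
[21.9, 9.67, -0.02] -1.0
[21.15, 10.28, 0.0] -0.0
```

>>> play_rows --pt "1 1 0.4 0 0" --pt "1 3.5 1.5 0 0" --pt "1 6.5 2.8 -0.1 0" --pt "1 9.5 4.2 -0.1 -0.5" --pt "1 12.5 5.5 -0.1 -1" --pt "1 15.5 6.8 -0.1 -1" --pt "1 18.5 8.2 -0.1 -1" --pt "1 20.9 9.2 -0.1 -1" --pt "1 21.9 9.7 -0.1 -1" --pt "1 21.9 9.7 -0.1 -1"

```text
clock: 32.5
eef_pos: [460.7, -48.5, 189.8]
tool_rot: [-3.141, -0.001, 1.747]
force: [0.0, 1.0, -1.0]
width: 18.6
gripper_force: 58.6
```

>>> play_rows --pt "1 1 0.5 0 0" --pt "1 3.5 1.7 0 0" --pt "1 6.5 3.2 0 0" --pt "1 9.5 4.6 0 0" --pt "1 12.5 6.1 0 0" --pt "1 15.5 7.5 0 0" --pt "1 18.5 9 0 0" --pt "1 20.5 10 0 0" --pt "1 21.1 10.3 0 0" --pt "1 21.1 10.3 0 0"

```text
clock: 33.5
eef_pos: [525.9, 174.9, 190.0]
tool_rot: [-3.141, 0.001, 1.743]
force: [-1.5, -0.5, -1.4]
width: 18.7
gripper_force: 58.6
```

```bash
python3 - <<'E'
import sys; sys.argv=['','f2']
import chk; from h import *
plan((599,188.5,190,1.743))
E
```

```text
centre px 257 221
z-TCP -40..-20 [ 6  8 15 32 16  3  3  1  7  7]
at [525.713 173.552 190.094   1.742] F [ 0.1 -0.7 -1.1] w 18.3 g 58.6 t 33.55
[0.23, 7.48, 0.01] -0.1
```

>>> play_rows --pt "1 0.1 1 0 0" --pt "1 0.2 2 0 0" --pt "1 0.2 3 0 0" --pt "1 0.2 4 0 0" --pt "1 0.2 5 0 0" --pt "1 0.2 6 0 0" --pt "1 0.2 6.8 0 0" --pt "1 0.2 7.4 0 0" --pt "1 0.2 7.4 0 0" --pt "1 0.2 7.4 0 0"

```text
clock: 34.55
eef_pos: [598.2, 189.9, 190.1]
tool_rot: [-3.141, 0.0, 1.743]
force: [-0.6, 0.4, -0.9]
width: 18.3
gripper_force: 58.6
```

>>> play_rows --pt "1 0 0 0.3 0" --pt "1 0 0 0.6 0" --pt "1 0 0 0.9 0" --pt "1 0 0 1.2 0" --pt "1 0 0 1.4 0" --pt "1 0 0 1.5 0" --pt "1 0 0 1.5 0"

```text
clock: 35.25
eef_pos: [598.4, 189.9, 175.1]
tool_rot: [-3.141, 0.0, 1.743]
force: [0.0, 0.1, -1.0]
width: 18.6
gripper_force: 58.6
```

```bash
python3 chk.py f3
```

```text
centre px 272 216
z-TCP -40..-20 [ 6  8 21 36 11  2  2  2  4  6]
```

View pics/f3c.png

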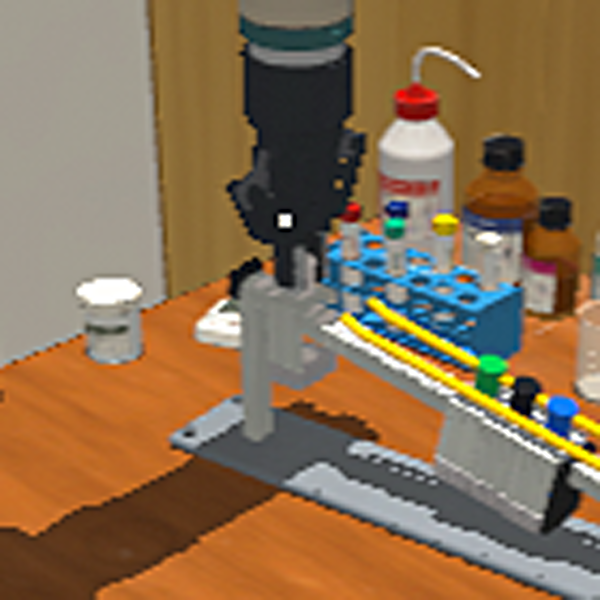

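>>> play_rows --pt "1 0 0 0.1 0" --pt "1 0 0 0.2 0" --pt "1 0 0 0.3 0" --pt "1 0 0 0.3 0"

```text
clock: 35.7
eef_pos: [598.9, 189.5, 173.7]
tool_rot: [3.14, 0.0, 1.743]
force: [-1.0, -1.5, 8.0]
width: 18.3
gripper_force: 59.2
```

>>> play_rows --pt "0.5 0 0 0 0" --pt "0.5 0 0 0 0" --pt "0.5 0 0 0 0" --pt "0.5 0 0 0 0" --pt "0.5 0 0 -3 0" --pt "0.5 0 0 -6 0" --pt "0.5 0 0 -9 0" --pt "0.5 0 0 -9 0" --pt "0.5 0 0 -9 0" --pt "0.5 0 0 -9 0"

```text
clock: 36.7
eef_pos: [597.6, 189.9, 261.0]
tool_rot: [-3.139, 0.0, 1.743]
force: [0.1, 0.4, 0.6]
width: 42.5
gripper_force: 0.0
```

```bash
python3 - <<'E'
from h import *
plan((654,-125.7,260,1.625))
E
```

```text
at [597.613 189.92  261.024   1.743] F [0.1 0.4 0.6] w 42.5 g 0.0 t 36.7
[-32.06, 0.14, 0.1] 6.8
```

Move over to the knob and check the row (and that nothing else was left on the table) before gripping.

>>> play_rows --pt "0.6 -4 0 0 1" --pt "0.6 -8 0 0 3" --pt "0.6 -12 0 0 5" --pt "0.6 -16 0 0 6.8" --pt "0.6 -20 0.1 0 6.8" --pt "0.6 -24 0.1 0 6.8" --pt "0.6 -28 0.1 0 6.8" --pt "0.6 -32 0.1 0 6.8" --pt "0.6 -32 0.1 0 6.8" --pt "0.6 -32 0.1 0 6.8"

```text
clock: 37.7
eef_pos: [653.5, -126.4, 260.6]
tool_rot: [-3.139, -0.001, 1.622]
force: [0.4, 1.6, 0.2]
width: 34.2
gripper_force: 0.0
```

>>> play_rows --pt "0.6 0 0 0 0" --pt "0.6 0 0 0 0" --pt "0.6 0 0 0 0" --pt "0.6 0 0 0 0" --pt "0.6 0 0 0 0" --pt "0.6 0 0 0 0" --pt "0.6 0 0 0 0" --pt "0.6 0 0 0 0" --pt "0.6 0 0 0 0" --pt "0.6 0 0 0 0"

```text
clock: 38.7
eef_pos: [654.4, -125.2, 262.3]
tool_rot: [3.142, 0.0, 1.624]
force: [-0.4, -0.1, 0.4]
width: 34.2
gripper_force: 0.0
```

```bash
python3 - <<'E'
from look import *
hangers()
im,W=snap('scene','g1'); cv2.imwrite('pics/g1c.png',cv2.resize(im[170:320,220:400,::-1],(720,600),interpolation=cv2.INTER_CUBIC))
plan((654,-125.7,169,1.625))
E
```

```text
at [ 654.36  -125.114  262.284    1.624] F [-0.8  0.1  0.6] w 34.5 g 0.0 t 38.85
[-0.06, -0.04, 9.33] -0.0
```

View pics/g1c.png

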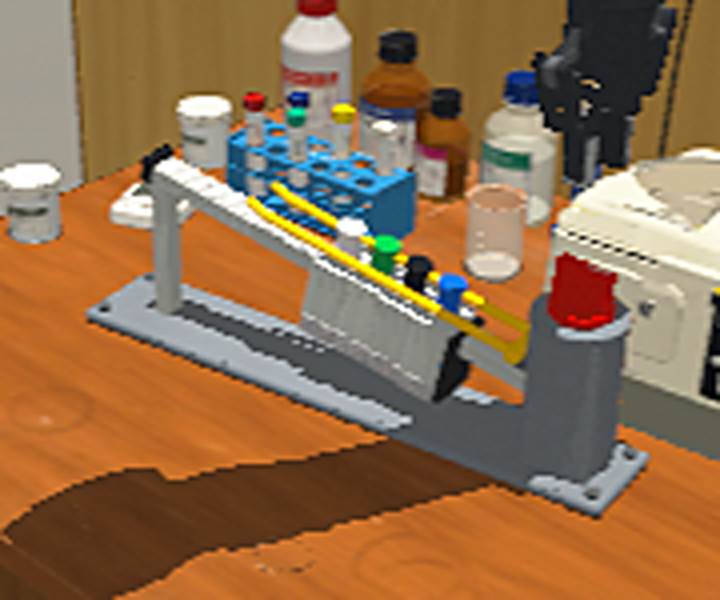

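>>> play_rows --pt "0.6 0 0 3 0" --pt "0.6 0 0 6 0" --pt "0.6 0 0 8.5 0" --pt "0.6 0 0 9.2 0" --pt "0.6 0 0 9.2 0" --pt "1 0 0 9.2 0" --pt "1 0 0 9.2 0" --pt "1 0 0 9.2 0" --pt "1 0 0 9.2 0" --pt "1 0 0 9.2 0"

```text
clock: 39.85
eef_pos: [654.8, -125.6, 172.1]
tool_rot: [3.14, 0.001, 1.624]
force: [-3.6, -0.7, 6.7]
width: 12.5
gripper_force: 60.4
```

>>> play_rows --pt "1 0 0 0 8" --pt "1 0 0 0 16" --pt "1 0 0 0 24" --pt "1 0 0 0 32" --pt "1 0 0 0 40" --pt "1 0 0 0 48" --pt "1 0 0 0 56" --pt "1 0 0 0 64" --pt "1 0 0 0 71" --pt "1 0 0 0 77"

```text
clock: 40.85
eef_pos: [653.8, -125.0, 172.1]
tool_rot: [-3.141, 0.0, 0.277]
force: [-5.0, 0.8, 9.2]
width: 12.6
gripper_force: 60.7
```

```bash
python3 - <<'E'
from h import *
s=ctrl.read_state();print(s['torque'],s['qpos'][6])
E
```

```text
[0.18579607 1.12864665 0.1409619 ] -0.6286642018533959
```

>>> play_rows --pt "1 0 0 0 3" --pt "1 0 0 0 6" --pt "1 0 0 0 8" --pt "1 0 0 0 8" --pt "1 0 0 0 8"

```text
clock: 41.35
eef_pos: [653.8, -124.9, 172.1]
tool_rot: [-3.142, 0.001, 0.146]
force: [-5.9, 1.1, 9.9]
width: 12.6
gripper_force: 64.0
```

```bash
python3 - <<'E'
from h import *
s=ctrl.read_state();print(s['torque'],s['tool_rot'])
E
```

```text
[0.10972039 1.2733676  1.38011665] [-3.14155742e+00  1.15659988e-03  1.46312764e-01]
```

>>> play_rows --pt "1 0 0 0 -1.5" --pt "0.5 0 0 0 -1.5" --pt "0.5 0 0 0 -1.5" --pt "0.5 0 0 0 -1.5" --pt "0.5 0 0 0 -1.5" --pt "0.5 0 0 -3 -1.5" --pt "0.5 0 0 -7 -1.5" --pt "0.5 0 0 -12 -1.5" --pt "0.5 0 0 -12 -1.5" --pt "0.5 0 0 -12 -1.5"

```text
clock: 42.35
eef_pos: [654.9, -125.4, 291.6]
tool_rot: [3.141, -0.003, 0.167]
force: [-0.1, -0.1, -0.5]
width: 42.5
gripper_force: 0.0
```

```bash
python3 - <<'E'
from look import *
im,W=snap('scene','i1')
near=np.hypot(W[...,0]-653,W[...,1]+126)
t=(near<32)&(W[...,2]>164)&(W[...,2]<178); print(cv2.minAreaRect(W[t][:,:2].astype(np.float32)))
a=cv2.resize(im[170:320,180:400,::-1],(800,545),interpolation=cv2.INTER_CUBIC); cv2.imwrite('pics/i1c.png',a); print(ctrl.read_state()['eef_pos'])
E
```

```text
((652.6829833984375, -125.64827728271484), (42.40882873535156, 14.281747817993164), 10.501912117004395)
[ 654.18768657 -124.76748566  289.87662296]
```

View pics/i1c.png

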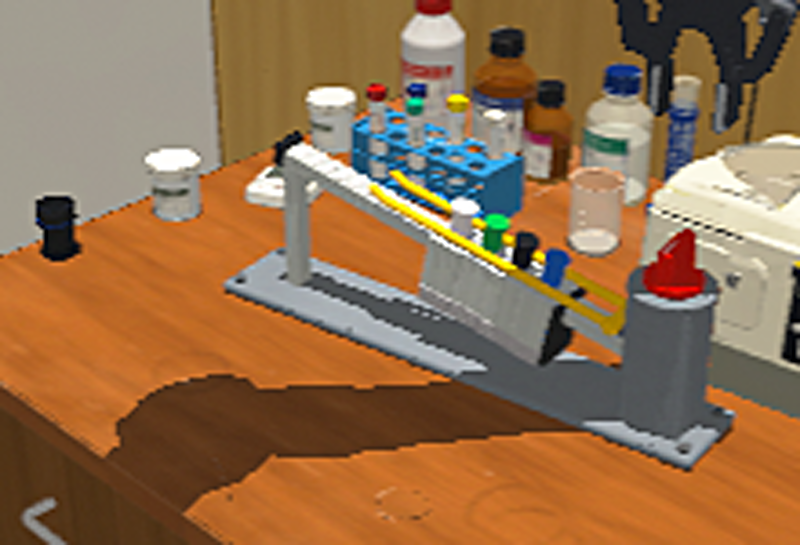

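The four hangers (white, green, black, blue) stand in one closed row at the stop with the fork down on them. The knob bar is at 10.5°, along the rail's x axis, so it is tight. The jar and eyepiece look undisturbed.

```bash
python3 -c "
from cell import ctrl
print(ctrl.finish_job())"
```

```text
the job is handed in; nothing more can be done
None
```

The job is handed in: the four hangers that were there (blue, black, green, white) rest in one closed row at the stop, the knob is turned clockwise to its end stop, and the jar and eyepiece were left alone. The hand-in call gave no verdict.

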